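# Sort turned parts for cleaning and set the cleaner's timer

## Task

Sort the machined steel parts: stand the two flanged bushes upright on their flanges on the floor of the ultrasonic cleaner's tank, and lay the two square-bodied pins flat, not on top of each other, on the floor of the dark steel tray. Only when all four are in place, turn the cleaner's timer knob until its white pointer points at the preset marker. Do not move the marker or disturb anything else on the bench.

Things in the scene. Friction and masses are not known exactly. Their poses are not given: they have to be found in the camera images.
- bush0: flanged bush, bare turned steel, one of two alike, about 240 g: round flange 46 mm across and 8 mm thick at the foot, round body 30 mm across above it, 44 mm tall in all, with a dark bore showing on top. Starts upright on its flange. Origin: centre of the flange's underside, z up along the bush
- bush1: flanged bush, bare turned steel, one of two alike, about 240 g: round flange 46 mm across and 8 mm thick at the foot, round body 30 mm across above it, 44 mm tall in all, with a dark bore showing on top. Starts upright on its flange. Origin: centre of the flange's underside, z up along the bush
- pin0: square-bodied pin, bare steel, one of two alike, about 260 g, lying on its side: square body 40 mm long by 26 x 26 mm with a round spigot 16 mm across and 18 mm long on each end, 76 mm over all. Origin: its very centre (13 mm above what it lies on). x: along the pin; y, z: square to the body's flats
- pin1: square-bodied pin, bare steel, one of two alike, about 260 g, lying on its side: square body 40 mm long by 26 x 26 mm with a round spigot 16 mm across and 18 mm long on each end, 76 mm over all. Origin: its very centre (13 mm above what it lies on). x: along the pin; y, z: square to the body's flats
- cleaner: bench ultrasonic cleaner, white casing 270 mm (its x) by 150 mm (its y), 85 mm tall, fixed to the bench, left or right of the loose parts. Its open dry tank is in the half towards the robot (its -x), its timer on the flat deck of the other half (+x). Origin: centre of its underside; z up
- tank (a point): centre of the tank's flat floor, 30 mm above the bench; axes as the cleaner's. The tank is open on top, 140 mm inside along x, 110 mm along y, 55 mm deep to the rim (rim 85 mm above the bench)
- tray: dark steel tray, open on top, fixed to the bench on the other side of the loose parts from the cleaner: outside 188 mm (its x) by 138 mm (its y), 35 mm tall, walls and floor 4 mm. Origin: centre of its underside; z up
- tray_in (a point): centre of the tray's inner floor, 4 mm above the bench; axes as the tray's; inside 180 x 130 mm, 31 mm deep
- timer (a joint): angle of the timer knob, rad, grows clockwise seen from above, 0 when the white pointer points along the cleaner's +x; limits 0 and 2.6. Light friction (0.04 N m) keeps it where it is left. Always starts short (counter-clockwise) of the preset marker
- timer_grip (a point): on the knob's vertical axis, 29 mm above the cleaner's deck (114 mm above the bench): a good place for the TCP. The black knob is a disc 54 mm across and 7 mm high with a bar grip across it, 50 mm long, 12 mm thick, its top 31 mm above the deck; x runs along the bar to the end with the white pointer line and turns with the knob; grip the bar across its 12 mm
- timer_tip (a point): the pointer's tip: point 28 mm from the knob's axis, in the direction of the white pointer line; turns with the knob
- preset (a joint): angle of the preset marker, a small black tab on a thin steel ring round the knob; same zero and sense as the timer's angle. Stiff (0.3 N m): not to be moved
- preset_tip (a point): point 28 mm from the knob's axis, in the direction of the marker; the tab (9 x 5 mm, its top 6 mm above the deck) lies just outside it. The timer is on its preset when the pointer's tip is at this point
- jaw: bystander among the parts: stepped dark steel chuck jaw, 60 x 24 mm, three steps, 42 mm at the highest; origin: centre of its underside, x along its length
- tin: bystander among the parts: small green tin, 50 mm across, 55 mm tall; origin: centre of its underside
- oiler: bystander on the left side: white bottle, 66 mm across, 190 mm tall; origin: centre of its underside
- vblock: bystander at the back: steel block with a slot, 70 x 50 x 42 mm; origin: centre of its underside
- spanner: bystander at the back: steel spanner, about 180 mm long, lying flat, x along it
- caliper: bystander at the back: caliper, 200 mm long, lying flat, 10 mm thick, x along it
- jar: bystander at the back: clear jar, 60 mm across, 60 mm tall; origin: centre of its underside
There are look-alikes about, which are no part of the job. Several things have the shape of the tray; the one meant has the colours described above.

How it is judged (in metres and radians):
On the way, in this order (a step that is already met when the one before it is completed fails the run):
1. both bushes stand in the tank and both pins lie in the tray, at rest (x of bush0 in the frame of tank between -0.06 and 0.06 m and y of bush0 in the frame of tank between -0.045 and 0.045 m and z of bush0 in the frame of tank between -0.004 and 0.006 m and angle between each of bush0, bush1's own z axis and vertical below 0.15 rad and linear speed of each of bush0, bush1, pin0, pin1 below 0.03 m/s and angular speed of each of bush0, bush1, pin0, pin1 below 0.3 rad/s and x of bush1 in the frame of tank between -0.06 and 0.06 m and y of bush1 in the frame of tank between -0.045 and 0.045 m and z of bush1 in the frame of tank between -0.004 and 0.006 m and x of pin0 in the frame of tray_in between -0.085 and 0.085 m and y of pin0 in the frame of tray_in between -0.06 and 0.06 m and z of pin0 in the frame of tray_in between 0.008 and 0.018 m and angle between each of pin0, pin1's own x axis and vertical above 1.4 rad and x of pin1 in the frame of tray_in between -0.085 and 0.085 m and y of pin1 in the frame of tray_in between -0.06 and 0.06 m and z of pin1 in the frame of tray_in between 0.008 and 0.018 m), for 0.2 s.
2. the timer's pointer is at the preset marker (horizontal distance between timer_tip and preset_tip below 0.004 m), for 0.2 s.
At the end, for the whole second after the job is handed in: Both bushes stand on the tank's floor, upright within 0.15 rad; both pins lie on the tray's floor with their long axis level; all four at rest; the pointer's tip is within 4 mm (0.14 rad) of the preset marker's point (all of step 1 and horizontal distance between timer_tip and preset_tip below 0.004 m); the robot touches nothing.
It fails at once if the jaw or the tin is pushed more than 20 mm or tipped over (distance of any of jaw, tin from where it was at the start of the episode above 0.02 m or angle between any of jaw, tin's own z axis and vertical above 0.4 rad).
It fails at once if the bottle, slotted block, spanner, caliper or jar is pushed more than 20 mm or tipped over (distance of any of oiler, vblock, spanner, caliper, jar from where it was at the start of the episode above 0.02 m or angle between any of oiler, vblock, spanner, caliper, jar's own z axis and vertical above 0.4 rad).
It fails at once if the preset marker is moved (more than 3 mm) (distance of preset_tip from where it was at the start of the episode above 0.003 m).
It also fails if it takes over 72 s, if anything falls off the work surface, if the arm or the gripper's body presses on something with over 40 N, if the wrist force passes 120 N, or if a joint passes its speed limit or range.

## Robot

A 7-joint arm with a two-finger parallel gripper is mounted at the origin on the work surface. World frame = base frame: x ahead of the robot, y to its left, z up, the work surface at z = 0. Lengths are in mm, angles in rad, forces in N, time in s.
With the tool pointing down it reaches from about 350 to 900 mm from the base axis. Payload 7.2 kg.
Tool frame: the origin (TCP) lies between the finger pads, 19 mm behind the fingertips; this is the grasp point; z points along the fingers, y is the line along which they close (so a half turn about z gives the same grasp; the last joint's range is limited). The gripper opens to 88 mm and grips with 3 to 60 N. Pads are 20 mm wide; open, the fingers measure 115 mm over their backs; the gripper's body (75 mm by 178 mm) begins 61 mm behind the grasp point.
Start: joints at [-1.195, 0.411, -0.013, 1.596, 0.006, 1.134, -0.082], TCP at [268.368, 564.453, 241.353] pointing down, gripper open.
Joint ranges: [-2.95, 2.95], [-0.29, 1.99], [-1.47, 1.44], [0.14, 2.54], [-1.03, 4.17], [0.13, 1.85], [-2.86, 2.86]. Speed limits (rad/s): [2.39, 2.39, 3.01, 3.01, 3.14, 3.14, 3.14].

## Interface

Orientations are given as a 3x3 rotation matrix whose columns are the frame's x, y, z axes.
In Python, from workcell import telemetry, eyes, manip gives the robot as it stands.
- The arm moves only by the tool send_rows, never from a script. Its arguments are lists of equal length, an entry for each row: "turn": the turn, a rotation vector about the tool's x, y, z in rad, a list of three; "xyz": the shift along the tool's x, y, z in m, a list of three; "claw": the closure, from -1 (fully open) to 1 (shut). In form: {"turn": [[rx, ry, rz], ...], "xyz": [[x, y, z], ...], "claw": [claw, ...]}. A call has 1 to 10 rows; each row shifts and turns the commanded pose from where the row before left it, along the tool's axes as they then stand; what a row does not reach is not made up. A row lasts 1/10 s, in which the tool goes at most 50 mm and 8.59 degrees, less where a joint would pass 70% of its speed; a pose out of reach is approached as far as the arm can. A call with a gripper value outside its range is refused whole. The fingers move at their own pace and stop on an object; the grip force is fixed at half the most. Time passes only in rows, so rows that do not move let the fingers close. It gives the time, the measured TCP pose, the force, the opening and the grip force at its end, in the units of the state.
- telemetry.read_state(): the state, without advancing time (a new reading comes with each control period).
- eyes.snapshot(name): name is "side" or "top"; returns the picture (384x512x3 uint8, blue, green, red); there is no depth.
- eyes.camera_params(name): a dict with "intrinsics" (3x3 intrinsics, pixels), "dist" ([k1, k2, p1, p2, k3] as OpenCV has them; the pictures are not rectified), "origin" and "rotation" of the camera in the world. Camera axes: x right, y up, looking along -z (the intrinsics and any distortion apply to the point x, -y, -z); pixel columns grow to the right and rows downward; lengths in mm; the calibration is good to about 2 mm. A picture is of the moment at which its call begins. camera_params takes no time and is no camera call.
- manip.hand_in(): hands the job in; it is judged then, once.
The state is a dict: "clock": time; "joint_pos": joint angles; "joint_velocities": joint speeds; "effort": joint torques, N m; "position": TCP position; "eef_rot": TCP orientation; "force": force on the tool from outside, world axes, zero at the start; "torque": the same for the moment, N m; "width": finger opening in mm; "grip_force": force on a finger pad.
Only numpy, scipy, OpenCV 4.12 (cv2) and the standard library are available. Lean on these libraries where they do the work, as an engineer would, in place of code of your own. Each camera call takes 0.05 s, during which the arm holds its last target. There are 200 camera calls.

## Working session

There is one attempt and no reset: what is moved stays moved. The work goes in short steps, Python scripts to look and compute and a tool call to move; the robot and the scene stay as the last step left them, time stands still between calls to the robot, and variables do not carry over. Pictures are saved under pics/ and viewed, at most 10 in all, crops included, and the job is handed in when it is done.

Besides the shell and the picture viewer there is one more tool, called in YAML: its name, and indented under it one key for each argument. send_rows: Moves the arm, as the interface text tells. Its arguments: {"type":"object","properties":{"turn":{"type":"array"},"xyz":{"type":"array"},"claw":{"type":"array"}},"required":["turn","xyz","claw"]}

```bash
mkdir -p pics
python3 - <<'E'
from workcell import telemetry, eyes
import cv2,numpy as np
for n in("top","side"):
    im=eyes.snapshot(n); cv2.imwrite(f"pics/{n}0_raw.png",im); cv2.imwrite(f"pics/{n}0.png",cv2.resize(im,(800,600),interpolation=cv2.INTER_CUBIC))
    p=eyes.camera_params(n); print(n,p)
s=telemetry.read_state(); print(s["position"],s["eef_rot"],s["clock"],s["width"])
E
```

```text
top {'intrinsics': array([[347.86607324,   0.        , 253.95646586],
       [  0.        , 347.86607324, 189.55040044],
       [  0.        ,   0.        ,   1.        ]]), 'dist': array([-0.01851306,  0.        ,  0.        ,  0.        ,  0.        ]), 'origin': array([ 386.64266197,   83.7755389 , 1246.77071967]), 'rotation': array([[-0.00940763,  0.99314004, -0.11655191],
       [-0.99979811, -0.0114116 , -0.01653849],
       [-0.01775508,  0.1163728 ,  0.99304689]])}
side {'intrinsics': array([[353.16827188,   0.        , 249.40424689],
       [  0.        , 353.16827188, 187.86494998],
       [  0.        ,   0.        ,   1.        ]]), 'dist': array([0.03097015, 0.        , 0.        , 0.        , 0.        ]), 'origin': array([ 417.68081598, -666.62562519,  763.5954231 ]), 'rotation': array([[ 0.99689367,  0.04564743, -0.06418194],
       [-0.07837212,  0.6556344 , -0.75100023],
       [ 0.00779866,  0.75369745,  0.65717527]])}
[268.18352301 564.06100845 240.61213697] [[-9.03146630e-01  4.29331873e-01 -5.54776605e-04]
 [ 4.29332226e-01  9.03145652e-01 -1.33076836e-03]
 [-7.02971954e-05 -1.44006244e-03 -9.99998961e-01]] 0.1 87.70993502743153
```

View pics/top0.png

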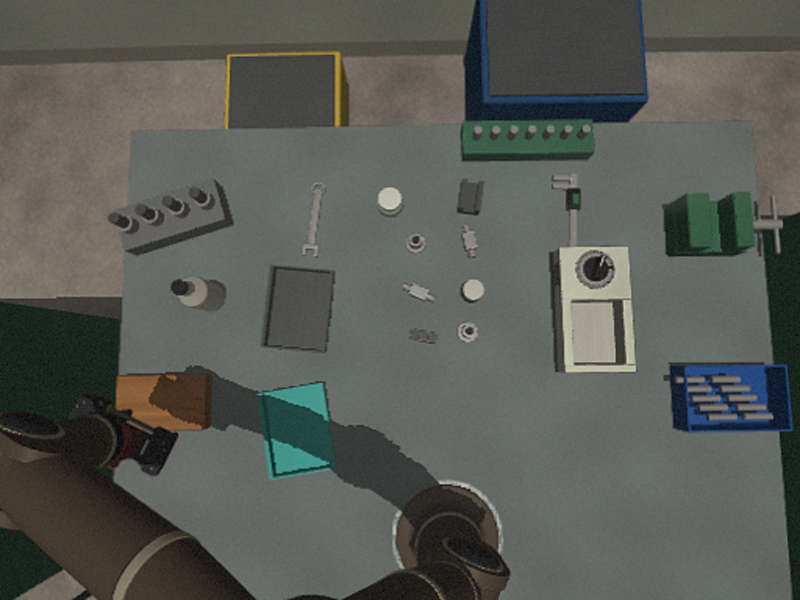

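View pics/side0.png

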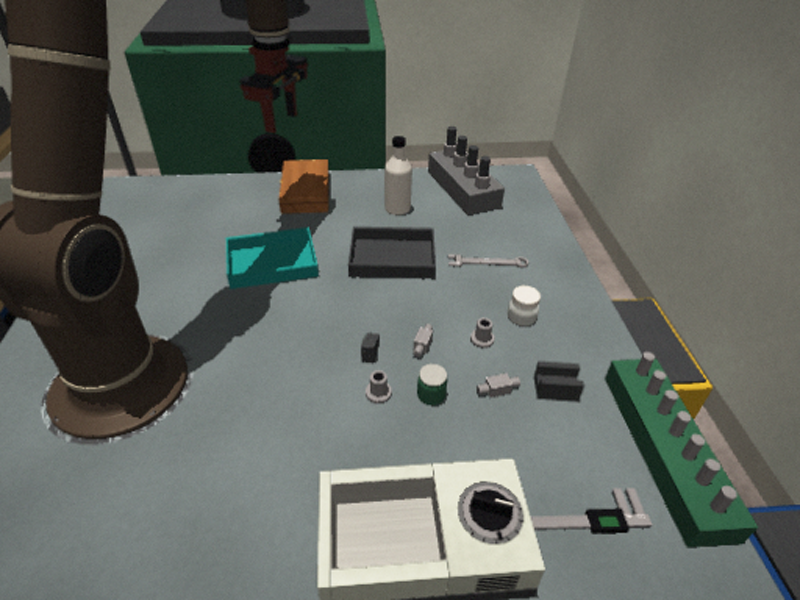

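The top view (800x600 px) shows these candidates:
- **Bushes:** (416,242) and (467,330). The capped posts on the grey block at left and the green rack are not bushes.
- **Pins:** (470,240) and (418,292). The rods in the blue bin at (725,400) are look-alikes.
- **Tray:** the dark one at (300,308). The teal one at (297,430), the blue bin and the yellow/blue boxes have a similar shape.
- **Bystanders:** jaw (423,335), tin (473,290).
- **Cleaner:** (596,310), with its knob at (597,268).

I'll check the choice in a close crop.

```bash
cat > h.py <<'E'
import numpy as np,cv2
from workcell import eyes,telemetry
D=np.diag([1.,-1,-1])
def ray(n,px):
    p=eyes.camera_params(n)
    u=cv2.undistortPoints(np.array(px,float).reshape(-1,1,2),p["intrinsics"],p["dist"]).reshape(-1,2)
    d=np.c_[u,np.ones(len(u))]@D@p["rotation"].T
    return p["origin"],d
def plane(n,px,z):
    o,d=ray(n,px); return o+d*((z-o[2])/d[:,2])[:,None]
def proj(n,P):
    p=eyes.camera_params(n); R=p["rotation"]@D
    return cv2.projectPoints(np.array(P,float).reshape(-1,1,3),cv2.Rodrigues(R.T)[0],-R.T@p["origin"],p["intrinsics"],p["dist"])[0].reshape(-1,2)
def tri(a,b):
    o1,d1=ray("top",a);o2,d2=ray("side",b);d1=d1[0];d2=d2[0]
    s=np.linalg.lstsq(np.c_[d1,-d2],o2-o1,rcond=None)[0]
    A,B=o1+s[0]*d1,o2+s[1]*d2
    return (A+B)/2,np.linalg.norm(A-B)
E
python3 - <<'E'
from h import *
t=cv2.imread("pics/top0_raw.png");s=cv2.imread("pics/side0_raw.png")
def c(im,x,y,w,h,W,H): return cv2.resize(im[y:y+h,x:x+w],(W,H),interpolation=cv2.INTER_NEAREST)
a=c(t,250,142,80,80,400,400);b=c(s,220,180,160,80,800,400)[:, :400*2]
k=c(t,350,155,60,85,282,400)
o=np.zeros((600,800,3),np.uint8);o[:400,:400]=a;o[:400,400:682]=k
o[400:,:]=0;o[400:600,:400]=c(s,220,180,160,80,400,200);o[400:600,400:700]=c(s,285,300,60,40,300,200)
cv2.imwrite("pics/crop.png",o)
hsv=cv2.cvtColor(t,cv2.COLOR_BGR2HSV);g=cv2.cvtColor(t,cv2.COLOR_BGR2GRAY)
print("bench",t[200,250],t[215,330])
m=((g>125)).astype(np.uint8);m[:, :250]=0;m[:,330:]=0;m[:142]=0;m[225:]=0
for q in cv2.findContours(m,cv2.RETR_EXTERNAL,cv2.CHAIN_APPROX_NONE)[0]:
    if cv2.contourArea(q)>15: print(cv2.contourArea(q),cv2.minAreaRect(q),cv2.boundingRect(q))
E
```

```text
bench [102 104 100] [103 108 103]
106.5 ((299.0, 212.0), (12.0, 12.0), 0.0) (293, 206, 13, 13)
68.5 ((267.62933349609375, 186.1982879638672), (21.009031295776367, 6.696629047393799), 23.198591232299805) (258, 181, 20, 11)
121.0 ((302.5, 185.0), (12.0, 13.0), 90.0) (296, 179, 14, 13)
51.0 ((300.73529052734375, 153.05882263183594), (10.629592895507812, 6.616379737854004), 77.47119140625) (297, 148, 9, 11)
```

View pics/crop.png

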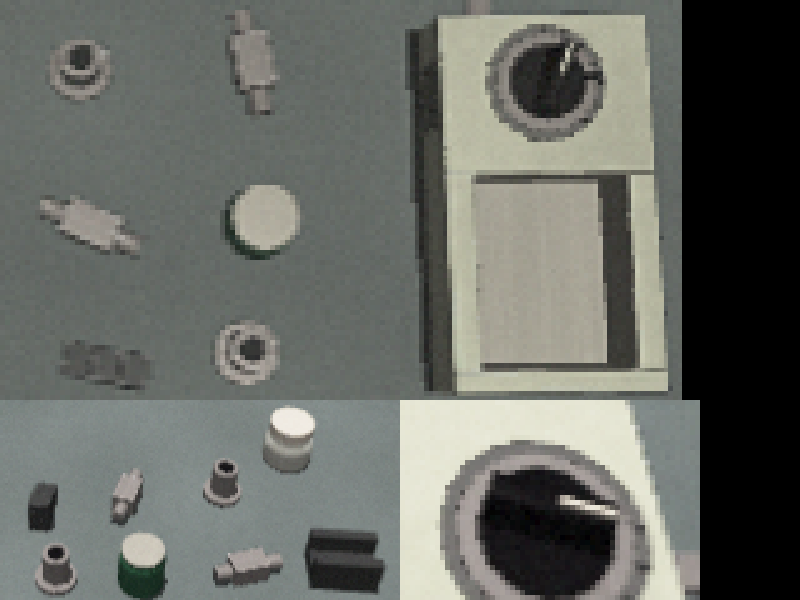

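The crop confirms it. In raw top pixels, the bushes are at about (266,155) and (300,212), the pins at (300.6,154.6) and (268.4,187.2), the tin at (302.5,185) and the jaw at (271,215). The knob is near (381,172), with its white pointer towards up-right and the tab towards the right. Next I'll measure positions.

```bash
cat > meas.py <<'E'
from h import *
import sys
t=cv2.imread("pics/top0_raw.png");s=cv2.imread("pics/side0_raw.png")
np.set_printoptions(precision=1,suppress=True)
def blob(im,box,f):
    x,y,w,h=box; m=np.zeros(im.shape[:2],np.uint8); g=cv2.cvtColor(im,cv2.COLOR_BGR2GRAY)
    m[y:y+h,x:x+w]=f(g[y:y+h,x:x+w])
    c=max(cv2.findContours(m,cv2.RETR_EXTERNAL,cv2.CHAIN_APPROX_NONE)[0],key=cv2.contourArea)
    mm=np.zeros_like(m);cv2.drawContours(mm,[c],-1,1,-1)
    return np.argwhere(mm)[:,::-1].astype(float)
up=lambda k:(lambda g:(g>k).astype(np.uint8)); dn=lambda k:(lambda g:(g<k).astype(np.uint8))
for n,bt,bs in(("bushA",(262,148,9,10),(304,202,12,10)),("bushB",(295,207,11,11),(237,236,11,9))):
    a=blob(t,bt,dn(75)).mean(0);b=blob(s,bs,dn(60)).mean(0)
    print(n,a,b,"top",plane("top",[a],44)[0],"side",plane("side",[b],44)[0],tri(a,b))
for n,bt,bs in(("bushA",(257,147,20,19),0),("bushB",(290,203,20,19),0)):
    a=blob(t,bt,up(114));c=(a.max(0)+a.min(0))/2
    print(n,"flange-ish bbox",a.min(0),a.max(0),plane("top",[c],8)[0])
for n,bt,bs in(("pinA",(292,140,18,28),(303,240,32,18)),("pinB",(255,178,26,18),(262,205,18,26))):
    for nm,im,bx,k in(("top",t,bt,112),("side",s,bs,118)):
        a=blob(im,bx,up(k));P=plane(nm,a,15)[:,:2];c=P.mean(0);w,v=np.linalg.eigh(np.cov(P.T))
        print(n,nm,len(a),a.min(0),a.max(0),c,"ang deg",np.degrees(np.arctan2(v[1,1],v[0,1]))%180,2*np.sqrt(w))
# cleaner: white deck in top view
hsv=cv2.cvtColor(t,cv2.COLOR_BGR2HSV)
def quad(P,q): 
    r=cv2.minAreaRect(P.astype(np.float32));print(q,r,"\n",cv2.boxPoints(r))
a=blob(t,(340,150,75,95),up(165));quad(plane("top",a,85)[:,:2],"cleaner deck")
a=blob(t,(340,188,75,50),lambda g:((g<160)).astype(np.uint8))
a=a[(a[:,0]>364)];quad(plane("top",a[a[:,0]<404],85)[:,:2],"tank opening(rough)")
a=blob(t,(160,165,60,65),dn(82));quad(plane("top",a,35)[:,:2],"tray")
a=blob(s,(215,140,70,42),dn(70));quad(plane("side",a,20)[:,:2],"tray side rough")
# knob
a=blob(t,(366,155,32,34),dn(160));r=cv2.fitEllipse(cv2.convexHull(a.astype(np.float32)));print("ring",r,plane("top",[r[0]],86)[0])
def show(im,x,y,w,h):
    g=cv2.cvtColor(im,cv2.COLOR_BGR2GRAY);print(x,y);print(g[y:y+h,x:x+w])
np.set_printoptions(linewidth=220)
show(t,367,158,30,30); show(s,292,308,46,42)
E
python3 meas.py
```

```text
bushA [265.6 152.9] [309.8 206.3] top [657.4  61.6  44. ] side [657.9  61.6  44. ] (array([657.7,  61.6,  44. ]), np.float64(0.4776879751207851))
bushB [299.9 211.5] [241.7 240.5] top [449.6 -53.9  44. ] side [451.1 -54.1  44. ] (array([450.4, -53.9,  43.7]), np.float64(1.4400167157886694))
bushA flange-ish bbox [260. 150.] [271. 161.] [655.9  61.4   8. ]
bushB flange-ish bbox [293. 206.] [305. 218.] [449.9 -54.9   8. ]
pinA top 90 [296. 144.] [305. 159.] [664.5 -63.3] ang deg 11.520238539844229 [14.9 29.3]
pinA side 576 [303. 240.] [334. 257.] [657.2 -71.7] ang deg 4.862189685654755 [35.1 50.5]
pinB top 107 [258. 181.] [277. 191.] [542.8  55.6] ang deg 65.83176374730512 [13.6 35.7]
pinB side 346 [262. 205.] [279. 230.] [544.7  60.9] ang deg 87.163008912483 [32.6 61.5]
cleaner deck ((492.9222106933594, -323.42132568359375), (266.5958251953125, 147.62940979003906), 0.06433647125959396) 
 [[ 359.5 -249.8]
 [ 359.7 -397.4]
 [ 626.3 -397.1]
 [ 626.1 -249.5]]
tank opening(rough) ((443.3136291503906, -331.03045654296875), (127.87818908691406, 139.60829162597656), 89.34303283691406) 
 [[ 37
[... 3741 characters left out ...]
73 171]
 [185 182 181 185 184 185 184 183 186 184 107  82  97 116  96 115 137 138 173 175 178 177 175 175 174 168 171 172 170 168]
 [186 183 185 182 181 183 184 181 181 182 182 179 176 181 183 183 179 177 178 174 175 174 174 173 173 173 172 168 168 171]
 [184 183 181 183 185 182 184 184 185 184 183 178 179 178 179 176 181 177 175 176 174 170 174 170 169 170 171 167 171 169]
 [187 182 180 186 184 182 181 183 181 181 180 177 180 174 178 177 178 176 174 177 175 173 172 172 173 174 169 170 170 170]]
292 308
[[227 227 228 ... 131 135 128]
 [227 227 229 ... 131 130 131]
 [228 227 229 ... 132 132 134]
 ...
 [221 215 217 ... 224 224 224]
 [221 218 218 ... 224 224 225]
 [219 218 218 ... 224 224 225]]
```

Run:
```python
from h import *
np.set_printoptions(precision=1,suppress=True)
c=lambda L:[((x-400)/4.7+350,y/4.706+155) for x,y in L]
print("deck",plane("top",c([(438,15),(644,15),(667,390),(457,390)]),85)[:,:2].tolist())
print("rim",plane("top",c([(474,175),(629,175),(638,367),(480,367)]),85)[:,:2].tolist())
t=cv2.imread("pics/top0_raw.png")
ax=np.array([577.5,-323.2])
mk=plane("top",[(390.6,170.6)],90)[0,:2]-ax; print("marker",mk,np.hypot(*mk),np.arctan2(-mk[1],mk[0]))
P=plane("top",[(386,164),(385.2,166),(384.3,168.8)],116)[:,:2]-ax
S=plane("side",[(317,319.4),(328.6,322.6)],116)[:,:2]-ax
for Q in(P,S):
    d=Q[0]-Q[-1]; 
    if d[0]<0:d=-d
    print(Q.tolist(),"line",np.arctan2(-d[1],d[0]))
# pins from spigot ends by eye, z=13
for n,a in(("A",[(298,144.5),(302,164.5)]),("B",[(258,183),(278,191.8)])):
    p=plane("top",a,13)[:,:2];d=p[1]-p[0];print(n,p.mean(0),np.hypot(*d),np.degrees(np.arctan2(d[1],d[0]))%180)
g=lambda x,y:[220+x/2.5,180+(y-400)/2.5]
for n,a in(("A",[g(214,574),g(284,561)]),("B",[g(116,520),g(140,472)])):
    p=plane("side",a,13)[:,:2];d=p[1]-p[0];print(n,p.mean(0),np.hypot(*d),np.degrees(np.arctan2(d[1],d[0]))%180)
q=cv2.imread("pics/side0_raw.png")[305:350,290:340]; cv2.imwrite("pics/knob.png",cv2.resize(q,(600,540),interpolation=cv2.INTER_CUBIC))
```

```text
deck [[625.8899973874193, -250.58852261684632], [624.1286939091934, -398.77443141035644], [356.8242283033976, -399.3049843734595], [358.43779575912885, -252.1673372213724]]
rim [[509.81326758709577, -271.017697625755], [508.55028643207885, -381.2315255114513], [373.04301279091044, -379.87578825404904], [374.26360207254515, -269.0063683918994]]
marker [  3.7 -33. ] 33.22558428168507 1.4599328354867136
[[21.462525741513446, -9.252860889200008], [14.821190009635075, -6.264170781664575], [5.53024702551113, -2.80919971534405]] line 0.3843286528835314
[[4.386830227899054, -1.7920859173281656], [25.314228549918198, -9.815381081329178]] line 0.3661034186291541
A [657. -63.] 74.76682968026807 9.661406244011886
B [538.6  54.2] 78.03377328949956 65.39216673356631
A [662.2 -65.5] 80.89316246457145 8.863844298140299
B [544.8  51.4] 84.76566742341966 63.360406114900584
```

View pics/knob.png

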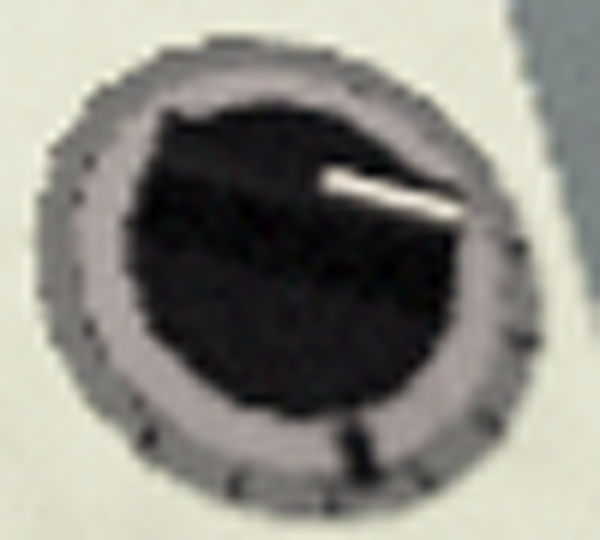

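send_rows:
  turn:
    - [0,0,-0.148]
    - [0,0,-0.148]
    - [0,0,-0.148]
    - [0,0,0]
    - [0,0,0]
    - [0,0,0]
    - [0,0,0]
    - [0,0,0]
  xyz:
    - [0,0,0]
    - [0,0,0]
    - [0,0,0]
    - [-0.05,-0.05,0]
    - [-0.05,-0.05,0]
    - [-0.05,-0.05,0]
    - [-0.05,-0.05,0]
    - [0,0,0]
  claw: [0,0,0,0,0,0,0,0]

```text
clock: 0.9
position: [416.2, 416.1, 241.1]
eef_rot: [[-1.0, 0.011, 0.003], [0.011, 1.0, -0.004], [-0.003, -0.004, -1.0]]
force: [0.2, 0.1, -0.3]
width: 43.6
grip_force: 0.0
```

The side crop shows the pointer at (325–465, 180–213) and the black tab at (355,445), which is raw (319.6,342.1).

send_rows:
  turn:
    - [0,0,0]
    - [0,0,0]
    - [0,0,0]
    - [0,0,0]
    - [0,0,0]
    - [0,0,0]
    - [0,0,0]
    - [0,0,0]
    - [0,0,0]
    - [0,0,0]
  xyz:
    - [-0.004,-0.045,0]
    - [-0.004,-0.045,0]
    - [-0.004,-0.045,0]
    - [-0.004,-0.045,0]
    - [-0.004,-0.045,0]
    - [-0.004,-0.045,0]
    - [-0.004,-0.045,0]
    - [-0.004,-0.045,0]
    - [-0.002,-0.045,0]
    - [0,-0.03,0]
  claw: [0,0,0,0,0,0,0,0,0,0]

```text
clock: 1.9
position: [443.6, -14.7, 241.4]
eef_rot: [[-1.0, 0.002, 0.0], [0.002, 1.0, -0.0], [-0.0, -0.0, -1.0]]
force: [-0.1, -0.3, -0.1]
width: 43.8
grip_force: 0.0
```

Run:
```python
from h import *
S=plane("side",[(319.6,342.1)],90)[0,:2]; print(S, S-[577.5,-323.2], S-[576,-325])
o=eyes.camera_params
print(telemetry.read_state()["position"], plane("top",[(302.5,185)],55)[0], plane("top",[(271,215)],20)[0])
```

```text
[ 583.00987194 -357.2809511 ] [  5.50987194 -34.0809511 ] [  7.00987194 -32.2809511 ]
[443.58647405 -14.69605057 241.35492112] [540.39090061 -63.91260785  55.        ] [439.78370813  45.08136317  20.        ]
```

send_rows:
  turn:
    - [0,0,0]
    - [0,0,0]
    - [0,0,0]
    - [0,0,0]
    - [0,0,0]
    - [0,0,0]
    - [0,0,0]
    - [0,0,0]
    - [0,0,0]
    - [0,0,0]
  xyz:
    - [-0.006,-0.03,0.03]
    - [0,-0.01,0.035]
    - [0,0,0.04]
    - [0,0,0.04]
    - [0,0,0.02]
    - [0,0,0]
    - [0,0,0]
    - [0,0,0]
    - [0,0,0]
    - [0,0,0]
  claw: [0.1,0.1,0.0,0.0,0.0,0.0,0.0,0.0,0.0,0.0]

```text
clock: 2.9
position: [450.6, -51.8, 77.3]
eef_rot: [[-1.0, -0.0, 0.002], [-0.0, 1.0, 0.0], [-0.002, 0.0, -1.0]]
force: [0.1, -0.6, -0.4]
width: 43.9
grip_force: 0.0
```

Run:
```python
from h import *
s=telemetry.read_state();print(s["position"])
ims=[]
for n in("top","side"):
    im=eyes.snapshot(n);cv2.imwrite(f"pics/{n}1_raw.png",im)
    u,v=proj(n,[[450,-54,40]])[0].astype(int);u=max(u,50);ims.append(cv2.resize(im[v-50:v+50,u-50:u+50],(400,400),interpolation=cv2.INTER_CUBIC))
cv2.imwrite("pics/b1.png",np.hstack(ims))
```

```text
[450.61357198 -51.83148771  77.34372935]
```

View pics/b1.png

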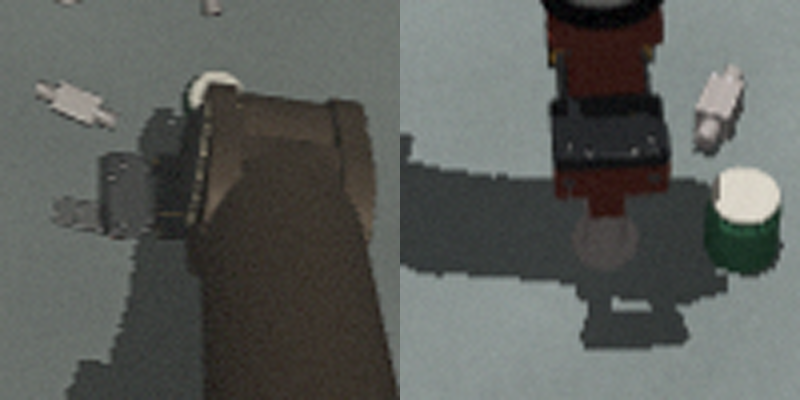

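The fingers straddle the bush as intended: the bush is at (605,240) in the side crop, directly below the gripper. I'll descend and close.

send_rows:
  turn:
    - [0,0,0]
    - [0,0,0]
    - [0,0,0]
    - [0,0,0]
    - [0,0,0]
    - [0,0,0]
    - [0,0,0]
    - [0,0,0]
    - [0,0,0]
    - [0,0,0]
  xyz:
    - [0,-0.002,0.02]
    - [0,0,0.02]
    - [0,0,0.005]
    - [0,0,0]
    - [0,0,0]
    - [0,0,0]
    - [0,0,0]
    - [0,0,-0.03]
    - [0,0,-0.05]
    - [0,0,-0.05]
  claw: [0,0,0,0,1,1,1,1,1,1]

```text
clock: 4.0
position: [448.9, -54.1, 162.6]
eef_rot: [[-1.0, 0.0, -0.002], [0.0, 1.0, -0.0], [0.002, -0.0, -1.0]]
force: [0.3, 1.4, -1.5]
width: 29.2
grip_force: 30.0
```

send_rows:
  turn:
    - [0,0,0]
    - [0,0,0]
    - [0,0,0]
    - [0,0,0]
    - [0,0,0]
    - [0,0,0]
    - [0,0,0]
    - [0,0,0]
    - [0,0,0]
    - [0,0,0]
  xyz:
    - [-0.003,-0.04,0]
    - [-0.003,-0.04,0]
    - [-0.004,-0.04,0]
    - [-0.004,-0.04,0]
    - [-0.004,-0.04,0]
    - [-0.004,-0.04,0]
    - [-0.003,-0.03,0]
    - [0,0,0]
    - [0,0,0]
    - [0,0,0]
  claw: [1,1,1,1,1,1,1,1,1,1]

```text
clock: 5.0
position: [475.0, -322.4, 161.1]
eef_rot: [[-1.0, -0.001, -0.0], [-0.001, 1.0, 0.001], [0.0, 0.001, -1.0]]
force: [-0.1, 0.1, -1.0]
width: 29.6
grip_force: 30.0
```

Run:
```python
from h import *
s=telemetry.read_state();print(s["position"],s["width"])
im=eyes.snapshot("side");im2=eyes.snapshot("top");cv2.imwrite("pics/b2.png",np.hstack([cv2.resize(im[250:384,180:360],(400,298)),cv2.resize(im2[140:270,320:450],(298,298))]))
```

```text
[ 474.95618945 -322.36834469  161.13415551] 29.64789545949601
```

View pics/b2.png

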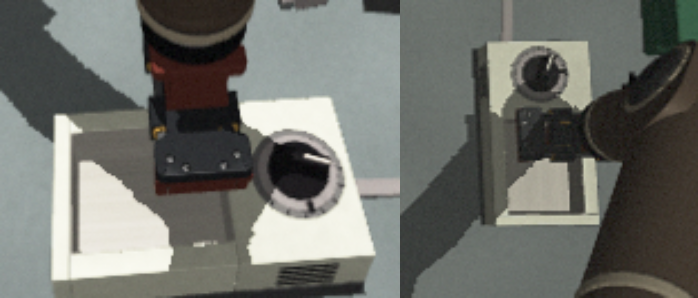

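send_rows:
  turn:
    - [0,0,0]
    - [0,0,0]
    - [0,0,0]
    - [0,0,0]
    - [0,0,0]
    - [0,0,0]
    - [0,0,0]
  xyz:
    - [0.001,-0.003,0.02]
    - [0,0,0.03]
    - [0,0,0.03]
    - [0,0,0.01]
    - [0,0,0.004]
    - [0,0,0]
    - [0,0,0]
  claw: [1,1,1,1,1,1,1]

```text
clock: 5.8
position: [474.8, -327.3, 68.6]
eef_rot: [[-1.0, -0.0, 0.002], [-0.0, 1.0, -0.001], [-0.002, -0.001, -1.0]]
force: [-0.1, -0.5, -1.6]
width: 29.6
grip_force: 30.0
```

send_rows:
  turn:
    - [0,0,0]
    - [0,0,0]
    - [0,0,0]
    - [0,0,0]
  xyz:
    - [0,0,0.003]
    - [0,0,0.002]
    - [0,0,0]
    - [0,0,0]
  claw: [1,1,1,1]

```text
clock: 6.2
position: [474.0, -326.9, 62.4]
eef_rot: [[-1.0, -0.0, 0.0], [-0.0, 1.0, -0.0], [-0.0, -0.0, -1.0]]
force: [-0.5, 0.4, -1.7]
width: 29.6
grip_force: 30.0
```

send_rows:
  turn:
    - [0,0,0]
    - [0,0,0]
    - [0,0,0]
    - [0,0,0]
    - [0,0,0]
    - [0,0,0]
    - [0,0,0]
    - [0,0,0]
    - [0,0,0]
    - [0,0,0]
  xyz:
    - [0,0,0.001]
    - [0,0,0]
    - [0,0,0]
    - [0,0,0]
    - [0,0,0]
    - [0,0,-0.02]
    - [0,0,-0.04]
    - [0,0,-0.04]
    - [0,0.02,-0.02]
    - [-0.01,0.04,0]
  claw: [1,1,0,0,0,0,0,0,0,0]

```text
clock: 7.2
position: [484.2, -270.6, 184.9]
eef_rot: [[-1.0, 0.006, 0.005], [0.006, 1.0, -0.004], [-0.005, -0.004, -1.0]]
force: [0.6, 0.8, -0.2]
width: 44.0
grip_force: 0.0
```

send_rows:
  turn:
    - [0,0,0]
    - [0,0,0]
    - [0,0,0]
    - [0,0,0]
    - [0,0,0]
    - [0,0,0]
    - [0,0,0]
    - [0,0,0]
    - [0,0,0]
    - [0,0,0]
  xyz:
    - [-0.02,0.04,0]
    - [-0.02,0.04,0]
    - [-0.02,0.04,0]
    - [-0.02,0.04,0]
    - [-0.02,0.04,0]
    - [-0.02,0.04,0]
    - [-0.02,0.04,0]
    - [-0.02,0.03,0]
    - [-0.01,0.02,0]
    - [0,0,0]
  claw: [0,0,0,0,0,0,0,0,0,0]

```text
clock: 8.2
position: [654.6, 67.9, 180.5]
eef_rot: [[-1.0, -0.006, -0.0], [-0.006, 1.0, 0.002], [0.0, 0.002, -1.0]]
force: [0.2, 0.1, -0.2]
width: 43.8
grip_force: 0.0
```

Run:
```python
from h import *
print(telemetry.read_state()["position"])
o=eyes.snapshot("side");t=eyes.snapshot("top");cv2.imwrite("pics/side2_raw.png",o);cv2.imwrite("pics/top2_raw.png",t)
g=cv2.cvtColor(t,cv2.COLOR_BGR2GRAY)
for n,P in(("top",[474,-327,74]),("side",[474,-327,74])):
    print(n,proj(n,[P]))
q=cv2.resize(t[180:245,350:415],(390,390),interpolation=cv2.INTER_CUBIC);q2=cv2.resize(o[300:384,200:300],(464,390),interpolation=cv2.INTER_CUBIC)
cv2.imwrite("pics/b3.png",np.hstack([q,q2])[:,:800])
```

```text
[654.63999786  67.88584732 180.53244874]
top [[381.90321547 202.92840146]]
side [[261.44908533 334.75499553]]
```

View pics/b3.png

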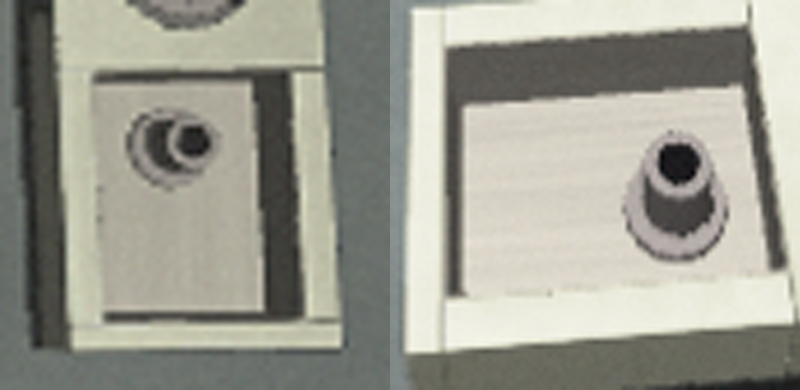

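The first bush stands upright on the tank floor at about (474,-327): its bore is at (192,143) in the top crop and (678,162) in the side crop. Next is the second bush.

send_rows:
  turn:
    - [0,0,0]
    - [0,0,0]
    - [0,0,0]
    - [0,0,0]
    - [0,0,0]
    - [0,0,0]
    - [0,0,0]
    - [0,0,0]
  xyz:
    - [-0.002,-0.006,0.02]
    - [0,0,0.03]
    - [0,0,0.03]
    - [0,0,0.02]
    - [0,0,0]
    - [0,0,0]
    - [0,0,0]
    - [0,0,0]
  claw: [0,0,0,0,0,0,0,0]

```text
clock: 9.1
position: [656.8, 56.8, 83.0]
eef_rot: [[-1.0, 0.0, 0.002], [0.0, 1.0, 0.0], [-0.002, 0.0, -1.0]]
force: [0.6, 0.6, -0.6]
width: 43.6
grip_force: 0.0
```

send_rows:
  turn:
    - [0,0,0]
    - [0,0,0]
    - [0,0,0]
    - [0,0,0]
    - [0,0,0]
    - [0,0,0]
    - [0,0,0]
    - [0,0,0]
    - [0,0,0]
    - [0,0,0]
  xyz:
    - [0,0.005,0]
    - [0,0,0.02]
    - [0,0,0.02]
    - [0,0,0.011]
    - [0,0,0]
    - [0,0,0]
    - [0,0,0]
    - [0,0,0]
    - [0,0,0]
    - [0,0,-0.03]
  claw: [0,0,0,0,0,1,1,1,1,1]

```text
clock: 10.1
position: [653.0, 62.0, 57.2]
eef_rot: [[-1.0, -0.0, -0.007], [-0.0, 1.0, -0.001], [0.007, -0.001, -1.0]]
force: [-0.1, 0.8, -2.5]
width: 29.8
grip_force: 30.0
```

send_rows:
  turn:
    - [0,0,0]
    - [0,0,0]
    - [0,0,0]
    - [0,0,0]
    - [0,0,0]
    - [0,0,0]
    - [0,0,0]
    - [0,0,0]
    - [0,0,0]
    - [0,0,0]
  xyz:
    - [0,0,-0.04]
    - [0,0,-0.04]
    - [0,0,-0.03]
    - [0.02,-0.03,0]
    - [0.025,-0.04,0]
    - [0.025,-0.04,0]
    - [0.025,-0.04,0]
    - [0.025,-0.04,0]
    - [0.025,-0.04,0]
    - [0.025,-0.04,0]
  claw: [1,1,1,1,1,1,1,1,1,1]

```text
clock: 11.1
position: [484.5, -209.2, 170.5]
eef_rot: [[-1.0, -0.0, 0.0], [-0.0, 1.0, 0.0], [-0.0, 0.0, -1.0]]
force: [1.1, -0.4, -3.1]
width: 29.5
grip_force: 30.0
```

send_rows:
  turn:
    - [0,0,0]
    - [0,0,0]
    - [0,0,0]
    - [0,0,0]
    - [0,0,0]
    - [0,0,0]
    - [0,0,0]
  xyz:
    - [0.025,-0.04,0]
    - [0.025,-0.04,0]
    - [0.02,-0.03,0]
    - [0.004,-0.007,0]
    - [0,0,0]
    - [0,0,0]
    - [0,0,0]
  claw: [1,1,1,1,1,1,1]

```text
clock: 11.8
position: [413.0, -323.3, 170.1]
eef_rot: [[-1.0, -0.003, -0.0], [-0.003, 1.0, 0.001], [0.0, 0.001, -1.0]]
force: [-0.5, 0.6, -2.7]
width: 29.9
grip_force: 30.0
```

send_rows:
  turn:
    - [0,0,0]
    - [0,0,0]
    - [0,0,0]
    - [0,0,0]
    - [0,0,0]
    - [0,0,0]
    - [0,0,0]
  xyz:
    - [0.003,-0.002,0.02]
    - [0,0,0.03]
    - [0,0,0.03]
    - [0,0,0.02]
    - [0,0,0.003]
    - [0,0,0]
    - [0,0,0]
  claw: [1,1,1,1,1,1,1]

```text
clock: 12.5
position: [410.0, -327.0, 68.3]
eef_rot: [[-1.0, -0.001, 0.001], [-0.001, 1.0, -0.001], [-0.001, -0.001, -1.0]]
force: [-0.6, 0.8, -2.1]
width: 29.1
grip_force: 30.0
```

send_rows:
  turn:
    - [0,0,0]
    - [0,0,0]
    - [0,0,0]
    - [0,0,0]
    - [0,0,0]
    - [0,0,0]
    - [0,0,0]
    - [0,0,0]
    - [0,0,0]
    - [0,0,0]
  xyz:
    - [0,0,0.003]
    - [0,0,0.002]
    - [0,0,0]
    - [0,0,0]
    - [0,0,0]
    - [0,0,0]
    - [0,0,0]
    - [0,0,-0.02]
    - [0,0,-0.04]
    - [0,0,-0.04]
  claw: [1,1,1,1,0,0,0,0,0,0]

```text
clock: 13.5
position: [408.4, -326.8, 163.1]
eef_rot: [[-1.0, 0.0, -0.002], [0.0, 1.0, 0.001], [0.002, 0.001, -1.0]]
force: [0.8, 0.7, 0.1]
width: 43.9
grip_force: 0.0
```

send_rows:
  turn:
    - [0,0,0]
    - [0,0,0]
    - [0,0,0]
    - [0,0,0]
    - [0,0,0]
    - [0,0,0]
    - [0,0,0]
    - [0,0,0]
    - [0,0,0]
    - [0,0,0]
  xyz:
    - [-0.02,0.02,-0.02]
    - [-0.03,0.03,0]
    - [-0.03,0.03,0]
    - [-0.03,0.03,0]
    - [-0.03,0.03,0]
    - [-0.03,0.03,0]
    - [-0.03,0.03,0]
    - [-0.03,0.035,0]
    - [-0.02,0.028,0]
    - [0,0,0]
  claw: [0,0,0,0,0,0,0,0,0,0]

```text
clock: 14.5
position: [661.3, -57.1, 181.5]
eef_rot: [[-1.0, -0.008, 0.0], [-0.008, 1.0, 0.003], [-0.0, 0.003, -1.0]]
force: [-0.3, 0.6, -0.7]
width: 43.8
grip_force: 0.0
```

send_rows:
  turn:
    - [0,0,-0.08]
    - [0,0,-0.08]
    - [0,0,0]
    - [0,0,0]
    - [0,0,0]
    - [0,0,0]
    - [0,0,0]
    - [0,0,0]
  xyz:
    - [0,0,0.02]
    - [0,0,0.03]
    - [0,0,0.03]
    - [0,0,0.03]
    - [0,0,0]
    - [0,0,0]
    - [0,0,0]
    - [0,0,0]
  claw: [0,0,0,0,0,0,0,0]

```text
clock: 15.3
position: [660.0, -64.1, 74.3]
eef_rot: [[-0.987, -0.159, 0.003], [-0.159, 0.987, -0.0], [-0.003, -0.001, -1.0]]
force: [0.3, -0.8, -0.4]
width: 43.8
grip_force: 0.0
```

Run:
```python
from h import *
print(telemetry.read_state()["position"])
o=eyes.snapshot("side");t=eyes.snapshot("top");cv2.imwrite("pics/side3_raw.png",o);cv2.imwrite("pics/top3_raw.png",t)
q=cv2.resize(t[130:210,250:330],(400,400),interpolation=cv2.INTER_CUBIC);q2=cv2.resize(o[200:270,285:355],(400,400),interpolation=cv2.INTER_CUBIC)
q3=cv2.resize(t[185:245,350:410],(200,200),interpolation=cv2.INTER_CUBIC);q4=cv2.resize(o[300:384,200:300],(238,200),interpolation=cv2.INTER_CUBIC)
z=np.zeros((200,800,3),np.uint8);z[:,:200]=q3;z[:,200:438]=q4
cv2.imwrite("pics/b4.png",np.vstack([np.hstack([q,q2]),z]))
```

```text
[660.00959951 -64.1366934   74.3141339 ]
```

View pics/b4.png

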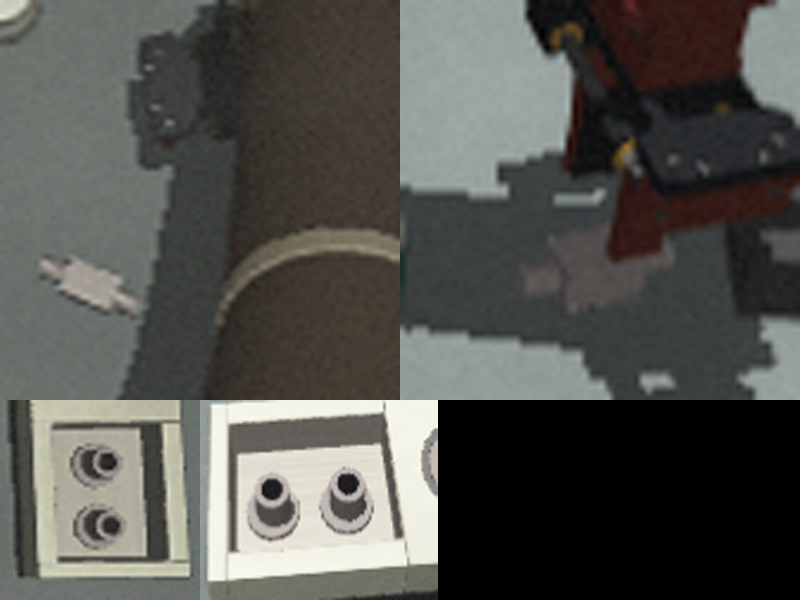

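Run:
```python
from h import *
p=proj("side",[[656,-88,55],[660,-64,13],[662,-64,13]]);print((p-[285,200])*5.714+[400,0])
o=cv2.imread("pics/side3_raw.png");g=o[235:260,300:336].mean(2)
np.set_printoptions(linewidth=220);print(g.astype(int))
```

```text
[[608.9900161  248.32519696]
 [593.04777705 266.26312631]
 [597.19737721 266.03428824]]
[[ 61  64  64  60  62  59  65  60  65  63  66  65 113 111 112 112 115 112 114 113  64  65  57  27  30  30  31  29  33  30  34  31  28  33  32  29]
 [ 60  63  62  61  63  66  61  63  65  66  63  62  61  64  62  61  64  63  64  62  60  63  55  27  29  32  31  30  27  31  33  33  33  35  33  33]
 [ 65  64  66  63  63  63  62  60  61  63  61  60  60  58  62  62  61  62  62  62  62  59  49  29  28  33  31  35  35  36  34  34  32  33  31  30]
 [ 64  66  64  67  62  63  61  62  63  62  61  61  60  61  62  62  61  60  65  64  59  64  41  26  31  32  33  36  33  33  37  37  34  32  32  30]
 [ 62  64  64  60  62  61  63  60  63  63  61  64  62  62  64  59  65  59  64  65  70  72  34  31  31  33  37  34  34  32  36  37  31  31  32  35]
 [ 62  64  64  64  63  62  62  63  63  60  61  61  58  61  66  72  68  68  72  71  78  70  27  33  30  28  34  32  35  32  31  39  40  46  49  50]
 [ 58  62  60  64  62  63  59  61  62  59  63  82  68  69  74  78  77  76  77  77  79  59  23  34  31  33  34  30  30  32  35  63 
[... 1963 characters left out ...]
64  61  59  60  61  56  58  61  61  59  61  61  62  61  61  61  58  62  58  61  63  58  61  61  59  63  63  68]
 [ 59  61  61  61  63  60  62  60  62  61  66  60  61  65  62  59  58  59  58  63  60  59  62  61  59  62  58  60  59  59  63  60  62  61  62  59]
 [ 58  58  62  63  63  63  62  65  63  60  62  58  60  62  60  63  60  63  61  57  61  62  61  61  58  60  60  58  60  61  57  62  60  60  60  59]
 [ 64  60  59  62  61  62  58  62  62  61  60  60  59  60  64  62  61  59  61  61  61  61  60  61  60  58  57  58  59  56  59  61  62  62  59  62]
 [114 114 111 117 115 112  63  58  65  62  62  59  62  58  63  59  60  61  58  63  60  62  61  63  60  63  61  60  62  62  61  63  59  62  59  61]]
```

Both bushes stand in the tank, at (108,462)/(110,525) in the lower crop. The gripper is over pin A, whose centre in raw side pixels is (319,246), i.e. about (661,-64).

send_rows:
  turn:
    - [0,0,0]
    - [0,0,0]
    - [0,0,0]
    - [0,0,0]
    - [0,0,0]
    - [0,0,0]
    - [0,0,0]
    - [0,0,0]
    - [0,0,0]
    - [0,0,0]
  xyz:
    - [0,0,0.02]
    - [0,0,0.02]
    - [0,0,0.011]
    - [0,0,0]
    - [0,0,0]
    - [0,0,0]
    - [0,0,0]
    - [0,0,0]
    - [0,0,0]
    - [0,0,-0.03]
  claw: [0,0,0,0,0,1,1,1,1,1]

```text
clock: 16.4
position: [655.9, -63.3, 47.9]
eef_rot: [[-0.987, -0.16, -0.007], [-0.16, 0.987, 0.0], [0.007, 0.001, -1.0]]
force: [-0.9, 0.4, -2.8]
width: 26.0
grip_force: 30.0
```

send_rows:
  turn:
    - [0,0,0]
    - [0,0,0.08]
    - [0,0,0.08]
    - [0,0,0]
    - [0,0,0]
    - [0,0,0]
    - [0,0,0]
    - [0,0,0]
    - [0,0,0]
    - [0,0,0]
  xyz:
    - [0,0,-0.04]
    - [0,0,-0.04]
    - [0,0,-0.02]
    - [0.01,0.04,0]
    - [0.01,0.04,0]
    - [0.01,0.04,0]
    - [0.01,0.04,0]
    - [0.012,0.04,0]
    - [0.012,0.04,0]
    - [0.012,0.04,0]
  claw: [1,1,1,1,1,1,1,1,1,1]

```text
clock: 17.4
position: [581.8, 217.3, 151.0]
eef_rot: [[-1.0, -0.0, -0.001], [-0.0, 1.0, -0.0], [0.001, -0.0, -1.0]]
force: [0.3, -0.3, -2.2]
width: 25.9
grip_force: 30.0
```

send_rows:
  turn:
    - [0,0,0]
    - [0,0,0]
    - [0,0,0]
    - [0,0,0]
    - [0,0,0.05]
    - [0,0,0.05]
    - [0,0,0]
    - [0,0,0]
  xyz:
    - [0.014,0.04,0]
    - [0.014,0.04,0]
    - [0.012,0.04,0]
    - [0,0.007,0]
    - [0,0,0]
    - [0,0,0]
    - [0,0,0]
    - [0,0,0]
  claw: [1,1,1,1,1,1,1,1]

```text
clock: 18.2
position: [542.8, 342.6, 151.0]
eef_rot: [[-0.995, 0.099, -0.0], [0.099, 0.995, -0.001], [0.0, -0.001, -1.0]]
force: [0.2, -0.1, -1.9]
width: 25.6
grip_force: 30.0
```

send_rows:
  turn:
    - [0,0,0]
    - [0,0,0]
    - [0,0,0]
    - [0,0,0]
    - [0,0,0]
    - [0,0,0]
    - [0,0,0]
    - [0,0,0]
  xyz:
    - [0,0,0.02]
    - [0,0,0.03]
    - [0,0,0.03]
    - [0,0,0.03]
    - [0,0,0.008]
    - [0,0,0]
    - [0,0,0]
    - [0,0,0]
  claw: [1,1,1,1,1,1,1,1]

```text
clock: 19.0
position: [543.9, 343.7, 35.2]
eef_rot: [[-0.995, 0.1, 0.002], [0.1, 0.995, 0.002], [-0.002, 0.002, -1.0]]
force: [-0.5, -0.2, -1.1]
width: 25.6
grip_force: 30.0
```

send_rows:
  turn:
    - [0,0,0]
    - [0,0,0]
    - [0,0,0]
    - [0,0,0]
    - [0,0,0]
  xyz:
    - [0,0,0.003]
    - [0,0,0.003]
    - [0,0,0]
    - [0,0,0]
    - [0,0,0]
  claw: [1,1,1,1,1]

```text
clock: 19.5
position: [542.8, 343.1, 27.4]
eef_rot: [[-0.995, 0.1, 0.0], [0.1, 0.995, 0.0], [-0.0, 0.0, -1.0]]
force: [-0.5, 0.4, -1.4]
width: 25.9
grip_force: 30.0
```

send_rows:
  turn:
    - [0,0,0]
    - [0,0,0]
    - [0,0,0]
    - [0,0,0]
    - [0,0,0]
    - [0,0,0]
    - [0,0,-0.05]
    - [0,0,-0.05]
    - [0,0,0]
    - [0,0,0]
  xyz:
    - [0,0,0.001]
    - [0,0,0]
    - [0,0,0]
    - [0,0,0]
    - [0,0,-0.02]
    - [0,0,-0.04]
    - [0,0,-0.04]
    - [0,0,-0.02]
    - [0,-0.03,0]
    - [0,-0.04,0]
  claw: [1,0,0,0,0,0,0,0,0,0]

```text
clock: 20.5
position: [542.8, 274.9, 147.4]
eef_rot: [[-1.0, -0.004, 0.002], [-0.004, 1.0, 0.002], [-0.002, 0.002, -1.0]]
force: [0.1, -0.9, -0.1]
width: 43.8
grip_force: 0.0
```

send_rows:
  turn:
    - [0,0,0]
    - [0,0,0]
    - [0,0,0]
    - [0,0,0]
    - [0,0,0]
    - [0,0,0]
    - [0,0,0]
    - [0,0,-0.142]
    - [0,0,-0.142]
    - [0,0,-0.142]
  xyz:
    - [0,-0.04,0]
    - [0,-0.04,0]
    - [0,-0.04,0]
    - [0,-0.04,0]
    - [0,-0.04,0]
    - [0,-0.02,0]
    - [0,0,0]
    - [0,0,0]
    - [0,0,0]
    - [0,0,0]
  claw: [0,0,0,0,0,0,0,0,0,0]

```text
clock: 21.5
position: [543.0, 54.7, 146.5]
eef_rot: [[-0.907, -0.42, 0.0], [-0.42, 0.907, 0.001], [-0.001, 0.001, -1.0]]
force: [-0.1, -0.2, -0.6]
width: 44.1
grip_force: 0.0
```

send_rows:
  turn:
    - [0,0,-0.142]
    - [0,0,-0.142]
    - [0,0,-0.142]
    - [0,0,-0.142]
    - [0,0,-0.14]
    - [0,0,0]
    - [0,0,0]
    - [0,0,0]
    - [0,0,0]
  xyz:
    - [0,0,0]
    - [0,0,0]
    - [0,0,0]
    - [0,0,0.02]
    - [0,0,0.03]
    - [0,0,0.02]
    - [0,0,0]
    - [0,0,0]
    - [0,0,0]
  claw: [0,0,0,0,0,0,0,0,0]

```text
clock: 22.4
position: [543.8, 53.8, 77.5]
eef_rot: [[-0.423, -0.906, 0.002], [-0.906, 0.423, 0.0], [-0.001, -0.001, -1.0]]
force: [0.9, 0.2, -0.0]
width: 43.8
grip_force: 0.0
```

Run:
```python
from h import *
s=telemetry.read_state();print(s["position"],s["joint_pos"],s["eef_rot"].round(3).tolist() if hasattr(s["eef_rot"],"round") else s["eef_rot"])
t=eyes.snapshot("top");o=eyes.snapshot("side");cv2.imwrite("pics/top4_raw.png",t);cv2.imwrite("pics/side4_raw.png",o)
q=cv2.resize(t[160:230,160:290],(780,420),interpolation=cv2.INTER_CUBIC)
q2=cv2.resize(o[130:240,210:340],(212,180),interpolation=cv2.INTER_CUBIC);z=np.zeros((180,780,3),np.uint8);z[:,:212]=q2
q3=cv2.resize(o[195:240,240:310],(280,180),interpolation=cv2.INTER_CUBIC);z[:,230:510]=q3
cv2.imwrite("pics/b5.png",np.vstack([q,z]))
```

```text
[543.76382848  53.75696096  77.54964879] [-0.23137498  0.47694998  0.05720571  1.94701358 -0.04015883  0.71683991
  2.55487057] [[-0.423, -0.906, 0.002], [-0.906, 0.423, 0.0], [-0.001, -0.001, -1.0]]
```

View pics/b5.png

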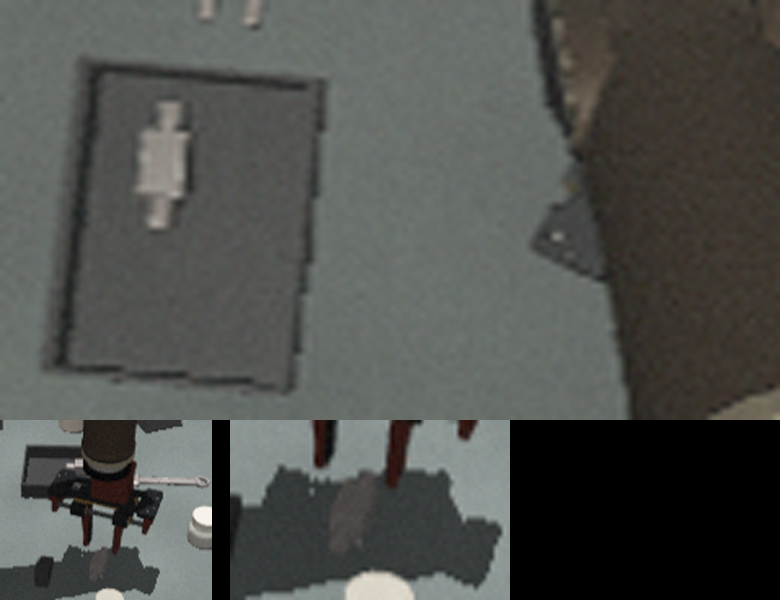

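Run:
```python
from h import *
np.set_printoptions(linewidth=220,precision=1,suppress=True)
o=cv2.imread("pics/side4_raw.png").astype(int)
g=o[:,:,2]-o[:,:,0]; sub=g[206:236,260:284]
m=(o.mean(2)>66)&(g>3)
ys,xs=np.nonzero(m[210:235,261:281]);P=np.c_[xs+261,ys+210];print(P.min(0),P.max(0),P.mean(0),len(P))
W=plane("side",P.astype(float),14)[:,:2];w,v=np.linalg.eigh(np.cov(W.T));print(W.mean(0),np.degrees(np.arctan2(v[1,1],v[0,1]))%180,2*np.sqrt(w))
print(o.mean(2)[207:235,260:286].astype(int))
```

```text
[265 210] [280 234] [270.5 220.2] 127
[541.3  43. ] 89.01291309779596 [19.2 58.2]
[[134 119 106 118 125 138 140 138 141 136 139 136 112 103 109 119 139 136  86  30  31  28  27  57  98  99]
 [138 136 136 137 137 136 139 137 136 140 138 136  76  69  77  88 101  96  55  29  30  30  29  55  58  56]
 [136  95 138 131  94 138 136 133 122 107  98  96  66  70  74  71  65  53  50  28  30  33  46  58  57  59]
 [ 91  59  92  90  59  93  91  92  90  76  66  63  72  79  71  69  59  58  46  28  30  36  55  59  55  58]
 [ 54  54  53  57  52  55  58  55  69  71  73  71  71  77  71  67  61  52  54  40  31  39  58  58  56  58]
 [109  55  53  55  56  57  56  61  71  69  69  70  74  72  72  71  64  55  56  52  48  51  59  59  57  58]
 [ 94  55  57  55  57  54  55  73  69  71  68  71  70  72  73  66  65  58  57  57  53  53  60  55  60  58]
 [ 55  53  56  56  52  55  59  76  68  69  69  73  72  72  70  66  58  55  59  56  55  57  55  56  59  56]
 [ 53  59  53  56  58  56  70  70  67  68  72  72  69  70  71  66  61  57  55  58  60  58  56  60  61  55]
 [ 55  54  56  57  54  65  69  69  72  69  73  70  73  
[... 1278 characters left out ...]
  55  54  55  59  55  57  57  57  58  60  58  58  55  62]
 [ 53  57  56  56  56  56  57  58  59  55  57  57  54  56  58  55  60  58  58  60  58  59  57  59  59  61]
 [ 55  56  53  55  59  58  56  58  52  57  55  56  56  57  57  56  57  55  57  59  56  58  59  58  57  61]
 [ 56  57  57  57  57  57  58  54  58  54  56  57  57  54  59  60  58  56  56  58  59  60  56  59  56  56]
 [ 53  56  54  54  57  57  59  59  54  57  59  57  55  59  61 102  81  77  74  61  58  55  59  51  58  61]
 [ 59  57  56  56  58  55  56  56  58  54  56  62 116 177 173 183 176 173 171 175 133  84  60  55  56  54]
 [ 54  55  55  54  54  54  59  58  57  61 114 171 187 210 213 211 208 209 208 209 196 178 139  77  60  53]]
```

Pin A lies flat in the dark tray, at (160,165) in the crop. The fingers straddle pin B, at (352,512) in the crop. I'll descend and grip.

send_rows:
  turn:
    - [0,0,0]
    - [0,0,0]
    - [0,0,0]
    - [0,0,0]
    - [0,0,0]
    - [0,0,0]
    - [0,0,0]
    - [0,0,0]
    - [0,0,0]
    - [0,0,0]
  xyz:
    - [0,0,0.02]
    - [0,0,0.02]
    - [0,0,0.014]
    - [0,0,0]
    - [0,0,0]
    - [0,0,0]
    - [0,0,0]
    - [0,0,0]
    - [0,0,0]
    - [0,0,-0.03]
  claw: [0,0,0,0,0,1,1,1,1,1]

```text
clock: 23.5
position: [540.2, 52.9, 49.8]
eef_rot: [[-0.422, -0.906, -0.006], [-0.906, 0.422, -0.001], [0.004, 0.005, -1.0]]
force: [-1.4, -0.6, -3.2]
width: 25.8
grip_force: 30.0
```

send_rows:
  turn:
    - [0,0,0]
    - [0,0,0]
    - [0,0,0.142]
    - [0,0,0.142]
    - [0,0,0.142]
    - [0,0,0.142]
    - [0,0,0.142]
    - [0,0,0.142]
    - [0,0,0.142]
    - [0,0,0.14]
  xyz:
    - [0,0,-0.04]
    - [0,0,-0.04]
    - [0,0,-0.02]
    - [0,0,0]
    - [0,0,0]
    - [0,0,0]
    - [0,0,0]
    - [0,0,0]
    - [0,0,0]
    - [0,0,0]
  claw: [1,1,1,1,1,1,1,1,1,1]

```text
clock: 24.5
position: [542.5, 53.0, 152.1]
eef_rot: [[-1.0, 0.006, -0.0], [0.006, 1.0, -0.0], [0.0, -0.0, -1.0]]
force: [0.1, -0.3, -3.4]
width: 25.9
grip_force: 30.0
```

send_rows:
  turn:
    - [0,0,0]
    - [0,0,0]
    - [0,0,0]
    - [0,0,0]
    - [0,0,0]
    - [0,0,0]
    - [0,0,0]
    - [0,0,0.05]
    - [0,0,0.05]
    - [0,0,0]
  xyz:
    - [0.01,0.035,0]
    - [0.011,0.04,0]
    - [0.011,0.04,0]
    - [0.011,0.04,0]
    - [0.011,0.04,0]
    - [0.011,0.04,0]
    - [0.011,0.033,0]
    - [0,0,0]
    - [0,0,0]
    - [0,0,0]
  claw: [1,1,1,1,1,1,1,1,1,1]

```text
clock: 25.5
position: [466.4, 321.1, 152.0]
eef_rot: [[-0.995, 0.1, -0.0], [0.1, 0.995, -0.001], [0.0, -0.001, -1.0]]
force: [0.6, -0.6, -3.2]
width: 26.2
grip_force: 30.0
```

send_rows:
  turn:
    - [0,0,0]
    - [0,0,0]
    - [0,0,0]
    - [0,0,0]
    - [0,0,0]
    - [0,0,0]
    - [0,0,0]
    - [0,0,0]
    - [0,0,0]
    - [0,0,0]
  xyz:
    - [0,0,0.02]
    - [0,0,0.03]
    - [0,0,0.03]
    - [0,0,0.03]
    - [0,0,0.006]
    - [0,0,0.004]
    - [0,0,0.003]
    - [0,0,0]
    - [0,0,0]
    - [0,0,0]
  claw: [1,1,1,1,1,1,1,1,1,1]

```text
clock: 26.5
position: [467.3, 321.5, 30.3]
eef_rot: [[-0.995, 0.099, 0.001], [0.099, 0.995, 0.001], [-0.001, 0.001, -1.0]]
force: [0.1, 0.1, -3.7]
width: 25.7
grip_force: 30.0
```

send_rows:
  turn:
    - [0,0,0]
    - [0,0,0]
    - [0,0,0]
    - [0,0,0]
    - [0,0,0]
    - [0,0,0]
    - [0,0,0]
    - [0,0,-0.05]
    - [0,0,-0.05]
    - [0,0,0]
  xyz:
    - [0,0,0.002]
    - [0,0,0]
    - [0,0,0]
    - [0,0,0]
    - [0,0,0]
    - [0,0,-0.02]
    - [0,0,-0.04]
    - [0,0,-0.04]
    - [0,0,-0.04]
    - [0,0,-0.03]
  claw: [1,1,0,0,0,0,0,0,0,0]

```text
clock: 27.5
position: [467.4, 321.2, 200.2]
eef_rot: [[-1.0, -0.002, 0.002], [-0.002, 1.0, 0.002], [-0.002, 0.002, -1.0]]
force: [0.5, 0.6, 0.7]
width: 43.7
grip_force: 0.0
```

send_rows:
  turn:
    - [0,0,0]
    - [0,0,0]
    - [0,0,0]
    - [0,0,0]
    - [0,0,0]
    - [0,0,0]
    - [0,0,0]
    - [0,0,0]
    - [0,0,0]
    - [0,0,0]
  xyz:
    - [-0.006,-0.035,0]
    - [-0.007,-0.035,0]
    - [-0.007,-0.035,0]
    - [-0.007,-0.035,0]
    - [-0.007,-0.035,0]
    - [-0.007,-0.035,0]
    - [-0.007,-0.035,0]
    - [-0.007,-0.035,0]
    - [-0.007,-0.035,0]
    - [-0.007,-0.035,0]
  claw: [0,0,0,0,0,0,0,0,0,0]

```text
clock: 28.5
position: [536.1, -30.4, 197.6]
eef_rot: [[-1.0, -0.0, 0.001], [-0.0, 1.0, 0.0], [-0.001, 0.0, -1.0]]
force: [-0.2, 0.8, 0.2]
width: 44.1
grip_force: 0.0
```

Run:
```python
from h import *
np.set_printoptions(precision=3,suppress=True)
t=eyes.snapshot("top");o=eyes.snapshot("side");cv2.imwrite("pics/top5_raw.png",t);cv2.imwrite("pics/side5_raw.png",o)
print(telemetry.read_state()["position"])
# pins in tray
b=t[165:235,165:225].mean(2)>115
n,l,st,c=cv2.connectedComponentsWithStats(b.astype(np.uint8))
for i in range(1,n):
    if st[i,4]>20:
        P=plane("top",np.argwhere(l==i)[:,::-1]+[165.,165],20)[:,:2];w,v=np.linalg.eigh(np.cov(P.T));print("comp",st[i],P.mean(0),np.degrees(np.arctan2(v[1,1],v[0,1])))
# knob, both views: white pointer inside knob and dark tab in ring
for nm,im,x0,y0,w,h in(("top",t,373,162,16,20),("side",o,300,312,31,30)):
    g=im.mean(2)
    m=g[y0:y0+h,x0:x0+w]>(110 if nm=="top" else 130)
    n,l,st,c=cv2.connectedComponentsWithStats(m.astype(np.uint8),connectivity=8)
    for i in range(1,n):
        P=np.argwhere(l==i)[:,::-1]+[x0,y0+0.]
        if len(P)>3:
            W=plane(nm,P,116)[:,:2];e,v=np.linalg.eigh(np.cov(W.T));d=v[:,1];d=d if d[0]>0 else -d
            print(nm,"white",len(P),P.mean(0),W.mean(0),"cw ang",np.arctan2(-d[1],d[0]))
o0=cv2.imread("pics/side0_raw.png").mean(2);np.set_printoptions(linewidth=220)
print(o0[336:350,312:330].astype(int))
# ring (side): steel ring ellipse -> plane
m=((o0<205)).astype(np.uint8);mm=np.zeros_like(m);mm[306:352,290:337]=m[306:352,290:337]
c=max(cv2.findContours(mm,cv2.RETR_EXTERNAL,cv2.CHAIN_APPROX_NONE)[0],key=cv2.contourArea)[:,0].astype(float)
W=plane("side",c,86)[:,:2];print("side circle",cv2.minEnclosingCircle(W.astype(np.float32)),cv2.fitEllipse(W.astype(np.float32)))
```

```text
[536.335 -34.593 197.893]
comp [ 18  12   8  21 104] [543.131 344.087] 174.94736291923488
comp [ 24  33   8  21 109] [467.119 322.187] 173.57379294729336
top white 27 [377.37 163.63] [ 600.537 -304.183] cw ang 1.1787467935155607
top white 4 [387.25 162.25] [ 604.76  -336.879] cw ang -1.2327928475288168
top white 6 [384.833 166.5  ] [ 590.672 -328.172] cw ang 0.40596848473858577
top white 40 [380.  179.3] [ 548.385 -310.098] cw ang -1.4655697567811365
side white 209 [321.45  322.766] [ 588.849 -331.933] cw ang 1.1075296997259847
side white 71 [305.732 337.324] [ 552.758 -358.497] cw ang 0.6969519584641245
[[ 22  24  25  24  23  25  25  24  20  20  23  24  93 140 153 159 156 153]
 [ 25  21  24  24  28  25  21  19  21  19  27  70 126 147 150 159 162 134]
 [ 18  20  25  23  20  26  22  14  47  60 103 134 145 148 148 154 147 120]
 [105  55  31  31  49  61  59  62 108 134 145 155 153 152 146 145 129  96]
 [148 130 128 120 128 112  78  50  97 140 154 153 154 154 135 123 117  98]
 [159 158 155 155 151 117  56  22  51 126 153 151 156 137 119 111 116 116]
 [158 155 154 155 153 137  74  22  32 120 154 142 128 114 112 116 118 116]
 [143 153 155 153 153 150  99  36  21  89 121 102  87 107 120 117 116 140]
 [121 124 131 125 114 116  84  33  17  42  83  96  82  81 100 116 147 193]
 [116 112 116 109  97  83  80  61  52  72 102 117 104  66 102 160 197 219]
 [116 120 116 117 119  79  95 102 100 109 114 109 127 145 175 206 216 217]
 [139 118 111 106 111  67  92 115 131 146 143 155 180 206 218 217 219 222]
 [186 176 172 173 170 158 162 170 184 194 195 208 217 216 218 219 217 216]
 [216 215 219 218 217 217 216 213 218 216 217 216 217 218 216 219 220 217]]
side circle ((579.0191040039062, -325.28314208984375), 43.293060302734375) ((578.9066772460938, -324.8866882324219), (83.86774444580078, 84.16864776611328), 108.86996459960938)
```

Both pins lie in the tray, at (543,344) and (467,322). The pointer is at about 0.36 rad and the marker at about 1.45 rad, so I'll move to the knob.

send_rows:
  turn:
    - [0,0,0]
    - [0,0,0]
    - [0,0,0]
    - [0,0,0]
    - [0,0,0]
    - [0,0,0]
    - [0,0,0]
    - [0,0,0]
    - [0,0,0]
    - [0,0,0]
  xyz:
    - [-0.005,-0.035,0]
    - [-0.005,-0.035,0]
    - [-0.005,-0.035,0]
    - [-0.005,-0.035,0]
    - [-0.005,-0.035,0]
    - [-0.005,-0.035,0]
    - [-0.005,-0.035,0]
    - [-0.005,-0.035,0]
    - [-0.002,-0.009,0]
    - [0,0,0]
  claw: [0,0,0,0,0,0,0,0,0,0]

```text
clock: 29.6
position: [577.7, -318.9, 197.0]
eef_rot: [[-1.0, 0.002, -0.0], [0.002, 1.0, -0.0], [0.0, -0.0, -1.0]]
force: [0.1, -0.0, 0.3]
width: 43.7
grip_force: 0.0
```

send_rows:
  turn:
    - [0,0,0.12]
    - [0,0,0.12]
    - [0,0,0.12]
    - [0,0,0]
    - [0,0,0]
    - [0,0,0]
    - [0,0,0]
  xyz:
    - [0,0,0.02]
    - [0,0,0.02]
    - [0,0,0.01]
    - [0,0,0]
    - [0,0,0]
    - [0,0,0]
    - [0,0,0]
  claw: [0,0,0,0,0,0,0]

```text
clock: 30.3
position: [578.5, -317.8, 148.3]
eef_rot: [[-0.937, 0.35, 0.001], [0.35, 0.937, -0.0], [-0.001, 0.0, -1.0]]
force: [0.2, -0.3, 0.8]
width: 44.0
grip_force: 0.0
```

send_rows:
  turn:
    - [0,0,0]
    - [0,0,0]
    - [0,0,0]
    - [0,0,0]
    - [0,0,0]
    - [0,0,0]
  xyz:
    - [-0.002,-0.006,0]
    - [0,0,0.01]
    - [0,0,0.015]
    - [0,0,0.006]
    - [0,0,0]
    - [0,0,0]
  claw: [0,0,0,0,0,0]

```text
clock: 30.9
position: [577.6, -324.2, 115.9]
eef_rot: [[-0.936, 0.352, -0.001], [0.352, 0.936, 0.0], [0.001, -0.0, -1.0]]
force: [-0.1, -0.4, 0.8]
width: 43.8
grip_force: 0.0
```

send_rows:
  turn:
    - [0,0,0]
    - [0,0,0]
    - [0,0,0]
    - [0,0,0]
    - [0,0,0]
  xyz:
    - [0,0,0]
    - [0,0,0]
    - [0,0,0]
    - [0,0,0]
    - [0,0,0]
  claw: [0.3,0.5,1,1,1]

```text
clock: 31.4
position: [578.0, -323.8, 116.6]
eef_rot: [[-0.936, 0.352, 0.0], [0.352, 0.936, 0.0], [-0.0, 0.001, -1.0]]
force: [1.2, 2.3, 1.6]
width: 11.9
grip_force: 30.0
```

send_rows:
  turn:
    - [0,0,0.12]
    - [0,0,0.12]
    - [0,0,0.12]
    - [0,0,0.12]
    - [0,0,0.12]
    - [0,0,0.12]
    - [0,0,0.12]
    - [0,0,0.12]
    - [0,0,0.12]
    - [0,0,0.01]
  xyz:
    - [0,0,0]
    - [0,0,0]
    - [0,0,0]
    - [0,0,0]
    - [0,0,0]
    - [0,0,0]
    - [0,0,0]
    - [0,0,0]
    - [0,0,0]
    - [0,0,0]
  claw: [1,1,1,1,1,1,1,1,1,1]

```text
clock: 32.4
position: [578.5, -323.4, 116.6]
eef_rot: [[-0.12, 0.993, 0.001], [0.993, 0.12, 0.0], [0.0, 0.001, -1.0]]
force: [1.9, 1.8, 4.4]
width: 11.7
grip_force: 30.0
```

send_rows:
  turn:
    - [0,0,0]
    - [0,0,0]
    - [0,0,0]
    - [0,0,0]
    - [0,0,0]
    - [0,0,0]
    - [0,0,0]
    - [0,0,0]
    - [0,0,0]
    - [0,0,0]
  xyz:
    - [0,0,0]
    - [0,0,0]
    - [0,0,0]
    - [0,0,0]
    - [0,0,0]
    - [0,0,0]
    - [0,0,0]
    - [0,0,-0.02]
    - [0,0,-0.03]
    - [0,0,-0.04]
  claw: [1,1,1,0,0,0,0,0,0,0]

```text
clock: 33.4
position: [576.7, -323.8, 205.7]
eef_rot: [[-0.12, 0.993, -0.003], [0.993, 0.12, 0.001], [0.001, -0.003, -1.0]]
force: [0.7, -0.4, -0.5]
width: 44.0
grip_force: 0.0
```

send_rows:
  turn:
    - [0,0,0]
    - [0,0,0]
    - [0,0,0]
    - [0,0,0]
    - [0,0,0]
    - [0,0,0]
    - [0,0,0]
    - [0,0,0]
    - [0,0,0]
    - [0,0,0]
  xyz:
    - [-0.03,0,-0.02]
    - [-0.04,0,0]
    - [-0.04,0,0]
    - [-0.04,0,0]
    - [-0.04,0,0]
    - [-0.04,0,0]
    - [-0.03,0,0]
    - [0,0,0]
    - [0,0,0]
    - [0,0,0]
  claw: [0,0,0,0,0,0,0,0,0,0]

```text
clock: 34.4
position: [609.7, -581.2, 226.3]
eef_rot: [[-0.122, 0.993, 0.0], [0.993, 0.122, 0.001], [0.001, 0.0, -1.0]]
force: [0.7, 0.2, 0.6]
width: 43.9
grip_force: 0.0
```

Run:
```python
from h import *
t=eyes.snapshot("top");o=eyes.snapshot("side");cv2.imwrite("pics/top6_raw.png",t);cv2.imwrite("pics/side6_raw.png",o)
q=cv2.resize(t[155:190,363:400],(396,375),interpolation=cv2.INTER_CUBIC);q2=cv2.resize(o[303:353,288:340],(390,375),interpolation=cv2.INTER_CUBIC)
z=np.zeros((225,786,3),np.uint8);z[:,:300]=cv2.resize(t,(300,225));z[:,310:610]=cv2.resize(o,(300,225))
cv2.imwrite("pics/b6.png",np.vstack([np.hstack([q,q2]),z]))
```

```text
(no output)
```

View pics/b6.png

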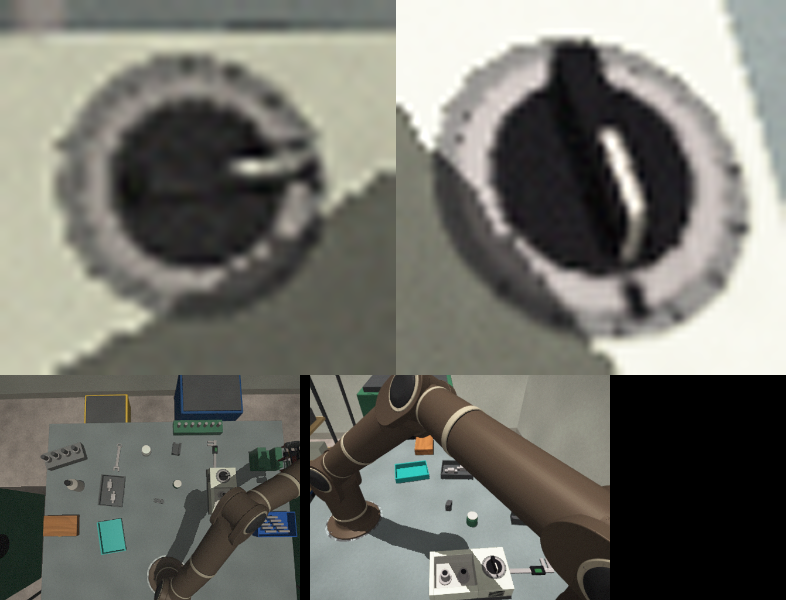

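The pointer now lies towards the tab: in the side crop the line runs (607,130)–(640,210)–(630,262) and the tab is at (634,295). I'll check the angles numerically.

Run:
```python
from h import *
np.set_printoptions(precision=3,suppress=True,linewidth=200)
r=lambda x,y:(288+(x-396)/7.5-.43,303+y/7.5-.43)
ca=np.array([578.9,-324.9])
L=plane("side",[r(609,135),r(640,208)],116)[:,:2];d=L[1]-L[0];print("line",np.arctan2(-d[1],d[0]),(L-ca).tolist())
F=plane("side",[r(630,260)],94)[0,:2]-ca;print("foot",F,np.arctan2(-F[1],F[0]))
M=plane("side",[r(631,283),r(634,295),r(637,311)],90)[:,:2]-ca;print("mark",M.tolist(),np.arctan2(-M[:,1],M[:,0]))
ct=np.array([577.5,-323.2]);rt=lambda x,y:(363+x/10.7-.45,155+y/10.7-.45)
L=plane("top",[rt(235,165),rt(300,158)],116)[:,:2];d=L[1]-L[0];print("top line",np.arctan2(-d[1],d[0]),(L-ct).tolist())
M=plane("top",[rt(310,160),rt(302,175)],90)[:,:2]-ct;print(M.tolist(),np.arctan2(-M[:,1],M[:,0]))
# old marker vs new in the same side picture region
a=cv2.imread("pics/side0_raw.png").mean(2);b=cv2.imread("pics/side6_raw.png").mean(2)
for g in(a,b):
    w=np.clip(100-g[341:345,316:323],0,None);ys,xs=np.mgrid[341:345,316:323];print((w*xs).sum()/w.sum(),(w*ys).sum()/w.sum())
print(telemetry.read_state()["eef_rot"][0])
```

```text
line 1.3974003472887242 [[0.44325032492668015, -2.3292847793692886], [3.9161484129124347, -22.156864151495483]]
foot [  3.721 -24.779] 1.4217585448193744
mark [[3.5755326235109806, -28.84478248119325], [3.627522327770066, -31.96575617649512], [3.44081310302397, -36.07456969075383]] [1.447 1.458 1.476]
top line 1.4741245538067609 [[1.6288076018977335, -3.2970332812645893], [3.571368686687606, -23.328795336462633]]
[[7.369408555637392, -36.32169221647035], [2.631994863517093, -33.548044253388355]] [1.371 1.493]
319.5160851835071 342.6293611236973
319.5422578655151 342.61998766193705
[-0.123  0.992  0.001]
```

The pointer is within about 0.05 rad of the marker, against a tolerance of 0.14 rad, and the marker hasn't moved. I'll hand in.

```bash
python3 -c "
from workcell import manip; print(manip.hand_in())"
```

```text
the job is handed in; nothing more can be done
None
```

I handed in the job after about 34 s: both bushes are upright in the tank, both pins lie flat in the dark tray, and the timer pointer is within about 0.05 rad of the unmoved marker; the hand-in gave no verdict.

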